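Load the tacking jig and hold the sprung tongs at the marked gap

ROBOT

A 6-joint arm with a two-finger parallel gripper is mounted at the origin on the work surface. World frame = base frame: x ahead of the robot, y to its left, z up, the work surface at z = 0. Lengths are in mm, angles in rad, forces in N, time in s.
With the tool pointing down it reaches from about 325 to 775 mm from the base axis. Payload 9.3 kg.
Tool frame: the origin (TCP) lies on the centre line of the jaws, within the pads' length; the fingertips stand 25 mm ahead of it and the grasp point (between the pads) lies 6 mm ahead of it (bot.tcp_to_tips is the distance from the TCP to the fingertips, in mm); z points along the fingers, y is the line along which they close (so a half turn about z gives the same grasp; the last joint's range is limited). The gripper opens to 85 mm and grips with 20 to 120 N. Pads are 22 mm wide; open, the fingers measure 114 mm over their backs; the gripper's body (76 mm by 85 mm) begins 54 mm behind the grasp point. The pads swing forward as they close: fully open they stand 13 mm farther back than shut.
Start: joints at [1.119, 0.259, 0.021, 1.334, 0, 1.418], TCP at [161.907, 525.626, 256.279] pointing down, gripper open.
Joint ranges: [-3.04, 3.04], [-0.91, 1.82], [-1.04, 1.36], [-1.92, 1.95], [-1.52, 1.45], [-3.14, 3.14]. Speed limits (rad/s): [2.22, 2.22, 2.79, 3.14, 3.14, 3.14].

INTERFACE

Orientations are given as a rotation vector (axis times angle).
In Python, from rig import bot, viewer gives the robot as it stands.
- The arm moves only by the tool servo_tool, never from a script. Its argument "commands" is a list of rows, each a list of 7 numbers: the opening, from 0 (shut) to 1 (fully open), then the shift along the tool's x, y, z in cm, then the turn, a rotation vector about the tool's x, y, z in rad. In form: [[jaw, x, y, z, ax, ay, az], ...]. A call has 1 to 12 rows; each row is the pose to reach, as a shift and turn from the pose commanded when the call began, along the tool's axes at that moment; what a row does not reach only later rows make up. A row lasts 1/8 s, in which the tool goes at most 62.5 mm and 10.7 degrees, less where a joint would pass 70% of its speed; a pose out of reach is approached as far as the arm can. A call with a gripper value outside its range is refused whole. The fingers move at their own pace and stop on an object; the grip force is fixed at half the most. Time passes only in rows, so rows that repeat a pose let the fingers close. It gives the time, the measured TCP pose, the force, the opening and the grip force at its end, in the units of the state.
- bot.read_state(): the state, without advancing time (a new reading comes with each control period).
- viewer.capture(name): name is "scene" or "top" or "wrist"; returns the picture (400x640x3 uint8, red, green, blue); there is no depth.
- viewer.camera_model(name): a dict with "mtx" (3x3 intrinsics, pixels), "cam_to_world" (4x4, takes a point from camera to world coordinates). Camera axes: x right, y down, z forward; pixel columns grow to the right and rows downward; lengths in mm; the calibration is good to about 2 mm. The wrist camera is an equidistant fisheye: a pixel r from the principal point sees the ray r / f radians off the axis. A picture is of the moment at which its call begins: read the wrist's pose just before it. camera_model takes no time and is no camera call; for the wrist camera it gives the pose at the moment of the call.
- bot.sign_off(): hands the job in; it is judged then, once.
The state is a dict: "time": time; "q": joint angles; "dq": joint speeds; "effort": joint torques, N m; "position": TCP position; "tcp_rot": TCP orientation; "wrist_force": force on the tool from outside, world axes, zero at the start; "ft_torque": the same for the moment, N m; "grip_width": finger opening in mm; "gripper_force": force on a finger pad.
Only numpy, scipy, OpenCV 4.12 (cv2) and the standard library are available. Lean on these libraries where they do the work, as an engineer would, in place of code of your own. Each camera call takes 0.05 s, during which the arm holds its last target. There are 200 camera calls.

TASK

Take the metal plate out of the wooden stand and lower it, without dropping it, fully home into the slot of the blue jig block and let go of it. Then squeeze the orange grips of the jig's sprung tongs until the two copper tips are 28 mm apart, one above each yellow stripe and neither touching the plate, and finish while still holding the tongs steady at that gap. Leave the spray can, pipe stub, wood block and brush alone.

Things in the scene. Friction and masses are not known exactly. Their poses are not given: they have to be found in the camera images.
- plate: Loose metal plate, 100 mm (x) by 8 mm (y, thickness) by 80 mm high (z), about 0.45 kg, same either way round, two dark round spots on each face. Starts standing on a long edge in the wooden stand, underside 10 mm above the table. Origin: centre of its underside. Grip it from above across its thickness, in its upper 45 mm.
- stand: Fixed wooden stand: foot 150 x 80 mm, block 130 x 48 mm rising to 35 mm above the table, with a slot along its x, 12 mm wide, 110 mm long, 25 mm deep, that holds the plate upright. Origin: centre of its underside.
- jig: Fixed jig, origin on the table. x runs along it from the tongs' heel to the blue block, y to its left, z up. Grey base plate 290 x 120 x 10 mm (x -160 to 130 mm). Blue slotted block: x -5 to 125, y -30 to 30, up to z = 36 mm. Sprung tongs lie level at z = 70 mm as a V opening to +x: two steel arms hinged at x = -135, y = +6 and -6 mm.
- slot (a point): Centre of the slot's floor in the blue block: x = 60, y = 0, z = 10 mm in the jig's frame. The slot runs along the jig's x, is 106 mm long and 11 mm wide, 26 mm deep, with bevelled edges (17 mm wide at the top). The seated plate's origin lies here, its top edge 90 mm above the table.
- stripe_left (a point): On the left yellow stripe below where the left tip belongs (x = 25, y = 14, z = 36 mm in the jig's frame). Stripes are 8 mm wide and run along x on the block's top.
- stripe_right (a point): The same on the right stripe (y = -14 mm).
- heel (a point): Top of the steel and black heel post, 88 mm above the table, that carries the tongs' hinges; x = -135, y = 0 in the jig's frame; about 40 x 35 mm.
- grip_left (a point): Centre of the upright orange grip barrel (16 mm diameter, 48 to 92 mm above the table) on the left tong arm. Relaxed it lies at x = -40, y = 21, z = 70 mm in the jig's frame. Over their outsides the two barrels measure 58 mm relaxed, about 41.5 mm with the tips 28 mm apart. Squeeze along the jig's y from above, fingers outside the barrels.
- grip_right (a point): The same on the right arm: x = -40, y = -21, z = 70 mm in the jig's frame when relaxed.
- tip_left (a point): Lower point of the copper tip (pin 7 mm in diameter) of the left arm, 48 mm above the table; x = 25, y = 28 mm in the jig's frame when relaxed. The tip gap is the distance between the two tip points: 56 mm relaxed, 28 mm wanted. The tips straddle the near end of the seated plate.
- tip_right (a point): The same on the right arm (y = -28 mm when relaxed).
- tong_left (a joint): Closing angle of the left arm, rad: 0 relaxed (open), grows as it is squeezed inwards, stop at 0.13; the tip moves in about 1.6 mm and the grip 0.95 mm per 0.01 rad. Both arms at 0.087 puts the tips 28 mm apart. A spring pushes it open: about 2.6 N at the grip relaxed, 7 N at 0.087.
- tong_right (a joint): The same for the right arm.
- spray_can: Bystander: upright white and red spray can 62 mm in diameter, 150 mm high. Origin: centre of its underside.
- pipe_stub: Bystander: short upright steel pipe 60 mm in diameter, 60 mm high. Origin: centre of its underside.
- wood_block: Bystander: pale wood block 70 x 50 x 45 mm. Origin: centre of its underside.
- brush: Bystander: brush lying flat. Origin: under it, near its middle.
Mind the look-alikes: they are no part of the job. Several things have the shape of the plate; the one meant has the colours described above.

How it is judged:
By the outcome, as a careful person would: the job done as asked, in the order asked, and still so for the second after the job is handed in, while the arm keeps its last pose, push and grip.
It also fails if it takes over 58 s, if anything falls off the work surface, if the arm or the gripper's body presses on something with over 40 N, if the wrist force passes 120 N, or if a joint passes its speed limit or range.

## Working session

There is one attempt and no reset: what is moved stays moved. The work goes in short steps, Python scripts to look and compute and a tool call to move; the robot and the scene stay as the last step left them, time stands still between calls to the robot, and variables do not carry over. Pictures are saved under pics/ and viewed, at most 10 in all, crops included, and the job is handed in when it is done.

Besides the shell and the picture viewer there is one more tool, called after "Emit:" by a JSON object that holds its "fn" and its "kwargs", one argument or row to a line. servo_tool: Moves the arm, as the interface text tells. Its arguments: {"type":"object","properties":{"commands":{"type":"array"}},"required":["commands"]}

```bash
mkdir -p pics; python3 - <<'E'
from rig import bot, viewer
import cv2, numpy as np
for n in ("scene","top"):
    cv2.imwrite(f"pics/{n}0.png", cv2.resize(viewer.capture(n)[:,:,::-1],(800,500),interpolation=cv2.INTER_CUBIC))
    m=viewer.camera_model(n); print(n,np.round(m["mtx"],1).tolist(),np.round(m["cam_to_world"],3).tolist())
s=bot.read_state(); print(s["time"],s["position"],s["tcp_rot"],s["grip_width"],bot.tcp_to_tips)
E
```

```text
scene [[455.5, 0.0, 324.5], [0.0, 455.5, 201.2], [0.0, 0.0, 1.0]] [[0.037, 0.822, -0.568, 1315.957], [0.999, -0.022, 0.032, -53.925], [0.014, -0.569, -0.822, 1095.842], [0.0, 0.0, 0.0, 1.0]]
top [[453.7, 0.0, 320.4], [0.0, 453.7, 197.7], [0.0, 0.0, 1.0]] [[0.023, -0.983, 0.184, 384.502], [-1.0, -0.026, -0.01, -8.789], [0.014, -0.183, -0.983, 1131.036], [0.0, 0.0, 0.0, 1.0]]
0.1 [161.81720711 525.42238601 255.72507408] [-4.67572949e-01 -3.10622671e+00  1.78286824e-03] 85.61606771826814 25.0
```

View pics/top0.png

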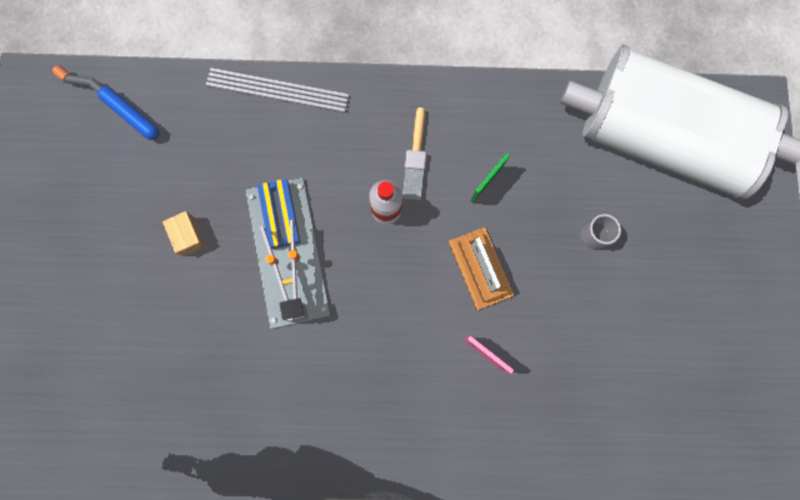

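View pics/scene0.png

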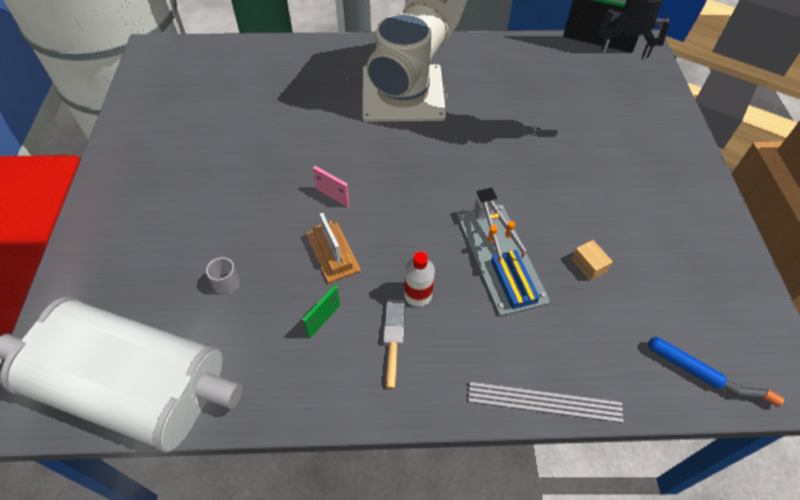

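The top view shows the jig (heel near (291,308), block near (278,212)) and the plate in the stand near (487,262). The scene view shows the jig near (505,255) and the stand near (332,245). I'll zoom in on both for corner points.

```bash
python3 - <<'E'
import cv2, numpy as np
from rig import viewer
R={"top":[(190,135,80,135),(355,175,65,80)],"scene":[(360,145,85,110),(240,165,55,65)]}
# tiles: jig at 4x-ish, stand
t=viewer.capture("top")[:,:,::-1]; s=viewer.capture("scene")[:,:,::-1]
def c(im,x,y,w,h,k): return cv2.resize(im[y:y+h,x:x+w],None,fx=k,fy=k,interpolation=cv2.INTER_CUBIC)
out=np.zeros((600,800,3),np.uint8)
a=c(t,192,138,76,128,4.6); b=c(t,355,177,62,76,4.6); d=c(s,365,145,78,110,4.6); e=c(s,240,166,52,62,4)
A=[(a,0,0),(d,360,0),(b,0,0)]
out[:a.shape[0],:a.shape[1]]=a
out[:d.shape[0],400:400+d.shape[1]]=d
cv2.imwrite("pics/jig.png",out)
o=np.zeros((600,800,3),np.uint8)
b=c(t,355,177,64,76,6); e=c(s,240,166,54,66,7)
o[:b.shape[0],:b.shape[1]]=b; o[:e.shape[0],400:400+e.shape[1]]=e
cv2.imwrite("pics/stand.png",o)
E
```

```text
(no output)
```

View pics/jig.png

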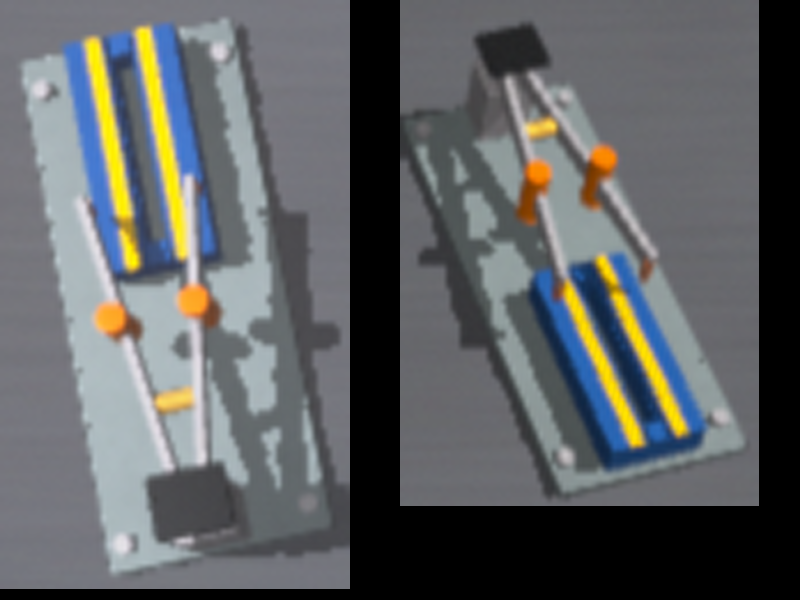

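View pics/stand.png

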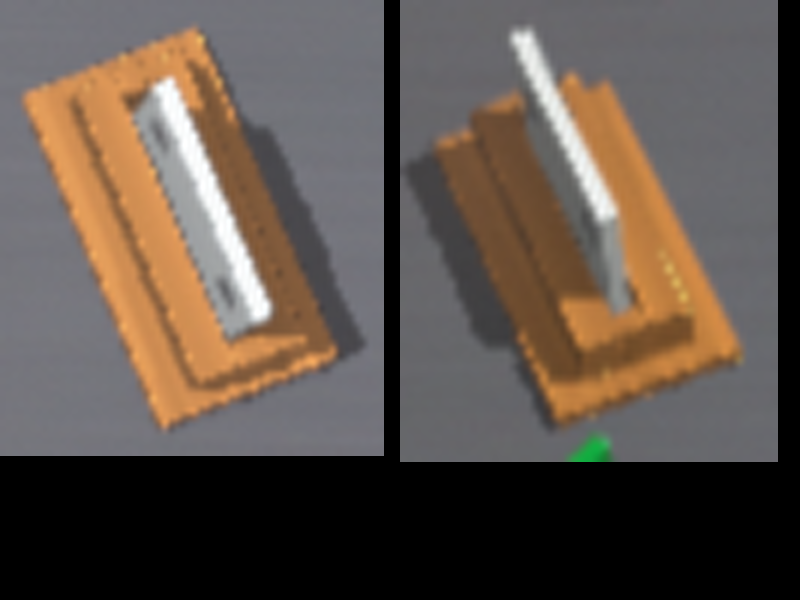

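Jig crop: block corners, base corners, orange grips and heel are all clear. Stand crop: the plate's white top edge runs (167,83) to (261,316) in the top view and (521,33) to (608,217) in the scene view. Now I'll fit the poses.

```bash
cat >h.py <<'E'
import numpy as np, cv2
from scipy.optimize import least_squares
from rig import bot, viewer
def proj(n,P,m=None):
    m=m or viewer.camera_model(n); T=np.linalg.inv(m["cam_to_world"])
    p=np.atleast_2d(P)@T[:3,:3].T+T[:3,3]
    if n=="wrist":
        r=np.hypot(p[:,0],p[:,1]); th=np.arctan2(r,p[:,2]); K=m["mtx"]
        return np.c_[K[0,0]*th*p[:,0]/r+K[0,2],K[1,1]*th*p[:,1]/r+K[1,2]]
    return p[:,:2]/p[:,2:]*[m["mtx"][0,0],m["mtx"][1,1]]+m["mtx"][:2,2]
def place(q,P):
    P=np.array(P,float); c,s=np.cos(q[2]),np.sin(q[2])
    return np.c_[q[0]+c*P[:,0]-s*P[:,1],q[1]+s*P[:,0]+c*P[:,1],P[:,2]]
def fit(obs,x0,loss="soft_l1"):
    ms={n:viewer.camera_model(n) for n in obs}
    f=lambda q:np.concatenate([(proj(n,place(q,P),ms[n])-uv).ravel() for n,(P,uv) in obs.items()])
    r=least_squares(f,x0,loss=loss,x_scale=[10,10,.1]); return r.x,f(r.x).reshape(-1,2)
def tool_delta(goal,yaw):
    """shift (cm, tool axes) and turn about tool z from the present pose to a tool-down TCP goal whose tool y lies along world angle yaw (mod pi)"""
    s=bot.read_state(); R=cv2.Rodrigues(np.array(s["tcp_rot"]))[0]
    d=R.T@(np.array(goal)-s["position"])/10
    y=R.T@[np.cos(yaw),np.sin(yaw),0]; a=np.arctan2(-y[0],y[1]); a=(a+np.pi/2)%np.pi-np.pi/2
    return d,a
E
python3 - <<'E'
from h import *
J=[(125,30,36),(125,-30,36),(-5,-30,36),(-5,30,36),(130,60,10),(130,-60,10),(-160,-60,10),(-160,60,10),(-40,21,92),(-40,-21,92)]
px=lambda a,k,o:(np.array(a)+.5)/k-.5+o
t=px([(65,45),(173,24),(217,258),(112,275),(22,63),(230,17),(330,527),(112,572),(111,317),(193,300)],4.6,[192,138])
s=px(np.array([(703,432),(608,455),(533,272),(627,253),(745,443),(562,493),(403,117),(572,86),(602,160),(538,174)])-[400,0],4.6,[365,145])
for o in ({"top":(J,t)},{"scene":(J,s)},{"top":(J,t),"scene":(J,s)}):
    q,r=fit(o,[450,150,.1]); print("jig",np.round(q,3)); 
print(np.round(r,1).tolist())
P=[(50,0,90),(-50,0,90)]
t=px([(167,83),(261,316)],6,[355,177]); s=px(np.array([(608,217),(521,33)])-[400,0],7,[240,166])
for o in ({"top":(P,t)},{"scene":(P,s)},{"top":(P,t),"scene":(P,s)}):
    q,r=fit(o,[450,-150,.3]); print("plate",np.round(q,3),np.round(r,1).tolist())
for g,y in (((*q[:2],200),q[2]+np.pi/2),):print(tool_delta(g,y))
m=viewer.camera_model("wrist");print(m["mtx"].round(1).tolist(),np.linalg.inv(m["cam_to_world"])@[*bot.read_state()["position"],1])
E
```

```text
jig [5.94979e+02 2.11137e+02 2.39000e-01]
jig [5.96893e+02 2.11986e+02 2.31000e-01]
jig [5.9566e+02 2.1158e+02 2.3600e-01]
[[-0.2, -0.3], [0.1, -0.5], [-0.2, -1.6], [-1.5, -0.3], [-0.4, -0.8], [0.8, -0.1], [0.4, 0.1], [-0.6, 0.7], [-0.1, -0.2], [-0.0, -0.2], [0.5, -0.9], [0.4, -0.8], [-0.4, 0.2], [-1.1, -0.2], [0.2, 0.5], [-0.9, -0.2], [-0.4, 0.2], [-0.4, -0.9], [0.1, -0.8], [-0.1, -0.7]]
plate [ 5.54899e+02 -1.82336e+02  3.78000e-01] [[-0.2, -0.5], [0.2, 0.5]]
plate [ 5.55603e+02 -1.81675e+02  3.90000e-01] [[0.0, 0.1], [-0.0, -0.1]]
plate [ 5.55138e+02 -1.82050e+02  3.84000e-01] [[-0.4, -0.6], [0.2, 0.3], [-0.2, 0.0], [-0.1, -0.3]]
(array([-58.41384201, -56.03949181,   5.62855282]), np.float64(-0.6822814704650682))
[[309.7, 0.0, 318.5], [0.0, 309.7, 203.5], [0.0, 0.0, 1.0]] [ -1.35257327  34.92901377 133.19314788   1.        ]
```

The two cameras agree within about 2 mm: jig at (595.5, 211.5, 0.236 rad), plate at (555, -182, 0.384 rad). Moving above the plate.

Emit:
{"fn": "servo_tool", "kwargs": {
  "commands": [
    [1,-58.4,-56,0,0,0,-0.68],
    [1,-58.4,-56,0,0,0,-0.68],
    [1,-58.4,-56,0,0,0,-0.68],
    [1,-58.4,-56,0,0,0,-0.68],
    [1,-58.4,-56,0,0,0,-0.68],
    [1,-58.4,-56,0,0,0,-0.68],
    [1,-58.4,-56,0,0,0,-0.68],
    [1,-58.4,-56,0,0,0,-0.68],
    [1,-58.4,-56,0,0,0,-0.68],
    [1,-58.4,-56,0,0,0,-0.68],
    [1,-58.4,-56,0,0,0,-0.68],
    [1,-58.4,-56,0,0,0,-0.68]
  ]
}}

```text
time: 1.7
position: [515.7, -111.1, 256.3]
tcp_rot: [-0.594, 3.085, 0.0]
wrist_force: [0.3, 0.3, 0.3]
grip_width: 85.4
gripper_force: 0.0
```

```bash
python3 - <<'E'
from h import *
print(tool_delta((555.1,-182,180),.384+np.pi/2))
E
```

```text
(array([-1.01976721, -8.0441897 ,  7.63075697]), np.float64(-0.003265595968271473))
```

Emit:
{"fn": "servo_tool", "kwargs": {
  "commands": [
    [1,-0.5,-4,3.8,0,0,-0.003],
    [1,-1.02,-8.04,7.6,0,0,-0.003],
    [1,-1.02,-8.04,7.6,0,0,-0.003],
    [1,-1.02,-8.04,7.6,0,0,-0.003]
  ]
}}

```text
time: 2.2
position: [554.3, -179.7, 180.5]
tcp_rot: [0.599, -3.084, -0.001]
wrist_force: [-0.4, 0.6, 0.9]
grip_width: 85.2
gripper_force: 0.0
```

```bash
python3 - <<'E'
from h import *
m=viewer.camera_model("wrist"); im=viewer.capture("wrist")[:,:,::-1].copy()
P=[(50,4,90),(50,-4,90),(-50,-4,90),(-50,4,90)]
uv=proj("wrist",place([555.1,-182,.384],P),m); print(uv.round(1).tolist(), bot.read_state()["position"])
np.save("m1.npy",m["cam_to_world"])
c,r=uv.mean(0).astype(int); print(c,r)
cv2.imwrite("pics/raw1.png",im)
k=im[max(r-75,0):r+75,max(c-100,0):c+100]; print(max(r-75,0),max(c-100,0))
cv2.imwrite("pics/w1.png",cv2.resize(k,None,fx=4,fy=4,interpolation=cv2.INTER_CUBIC))
E
```

```text
[[318.7, 277.7], [308.3, 277.7], [306.7, 145.4], [318.6, 145.4]] [ 554.4906509  -179.33126303  181.18756955]
313 211
136 213
```

View pics/w1.png

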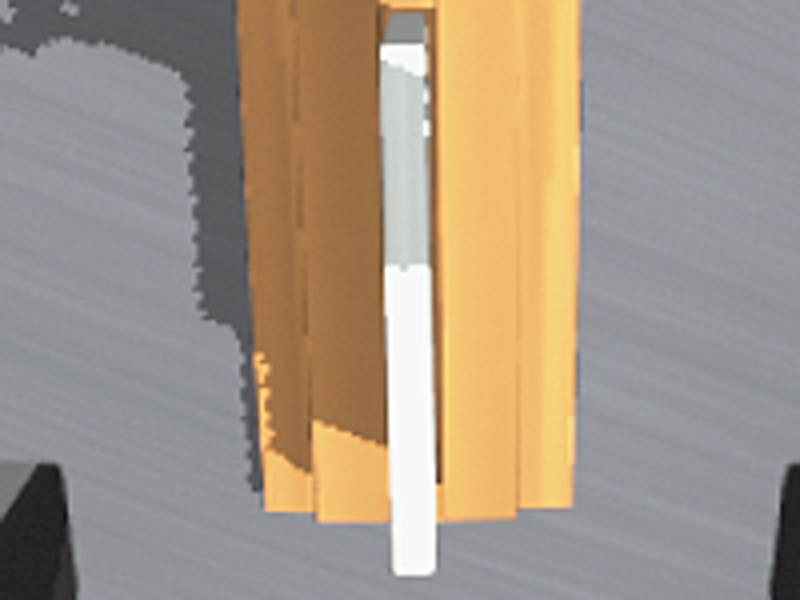

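The wrist view shows the plate's top edge with corners at about (393,575), (435,575), (380,43) and (425,43) in the crop, roughly 2 px from the prediction.

```bash
python3 - <<'E'
from h import *
P=[(50,4,90),(50,-4,90),(-50,-4,90),(-50,4,90)]
uv=(np.array([(435,575),(393,575),(380,43),(425,43)])+.5)/4-.5+[213,136]
m=viewer.camera_model("wrist"); print(abs(m["cam_to_world"]-np.load("m1.npy")).max())
m["cam_to_world"]=np.load("m1.npy")
f=lambda q:(proj("wrist",place(q,P),m)-uv).ravel()
r=least_squares(f,[555,-182,.38],x_scale=[10,10,.1]); print(r.x.round(3),r.fun.round(1)); q=r.x
print(tool_delta((q[0],q[1],76),q[2]+np.pi/2), bot.read_state()["position"])
E
```

```text
0.6826163774351244
[ 5.55557e+02 -1.80532e+02  4.00000e-01] [-0.1 -0.7  0.  -0.6 -0.3  0.6  0.3  0.4]
(array([-0.04731911, -0.14614514, 10.51886099]), np.float64(-0.014995303087746326)) [ 554.4906509  -179.33126303  181.18756955]
```

Emit:
{"fn": "servo_tool", "kwargs": {
  "commands": [
    [1,0,0,2,0,0,-0.01],
    [1,0,0,4,0,0,-0.01],
    [1,0,0,5,0,0,-0.01],
    [1,0,0,5,0,0,-0.01],
    [1,0,0,5,0,0,-0.01],
    [1,0,0,5,0,0,-0.01]
  ]
}}

```text
time: 3.0
position: [554.8, -179.9, 131.1]
tcp_rot: [-0.615, 3.08, -0.001]
wrist_force: [-0.9, 0.2, 1.0]
grip_width: 85.4
gripper_force: 0.0
```

```bash
python3 - <<'E'
from h import *
m=viewer.camera_model("wrist"); im=viewer.capture("wrist"); s=bot.read_state()
g=im.astype(int).min(2); q=[555.56,-180.53,.395]
print(s["position"],tool_delta((q[0],q[1],75),q[2]+np.pi/2))
for x in (25,0,-25,-40):
    u,v=proj("wrist",place(q,[(x,0,90)]),m)[0]; row=g[int(round(v))]; ok=np.where(row[int(u)-40:int(u)+40]>150)[0]+int(u)-40
    print(x,round(u,1),round(v,1),ok.min() if len(ok) else None,ok.max() if len(ok) else None)
E
```

```text
[ 554.73914813 -179.93280481  130.95906607] (array([-0.04901864, -0.08245855,  5.59600508]), np.float64(-0.0007894462280986225))
25 315.0 282.9 309 322
0 314.7 244.6 308 321
-25 314.4 201.6 308 320
-40 314.3 174.0 307 320
```

The wrist view agrees with the fit to within 0.5 px. Lowering and gripping.

Emit:
{"fn": "servo_tool", "kwargs": {
  "commands": [
    [1,-0.05,-0.08,2,0,0,0],
    [1,-0.05,-0.08,4,0,0,0],
    [1,-0.05,-0.08,5.6,0,0,0],
    [1,-0.05,-0.08,5.6,0,0,0],
    [1,-0.05,-0.08,5.6,0,0,0]
  ]
}}

```text
time: 3.68
position: [555.6, -180.6, 74.9]
tcp_rot: [-0.615, 3.08, -0.001]
wrist_force: [-0.0, -0.8, 1.1]
grip_width: 85.4
gripper_force: 0.0
```

Emit:
{"fn": "servo_tool", "kwargs": {
  "commands": [
    [0.5,0,0,0,0,0,0],
    [0.2,0,0,0,0,0,0],
    [0,0,0,0,0,0,0],
    [0,0,0,0,0,0,0],
    [0,0,0,0,0,0,0],
    [0,0,0,0,0,0,0],
    [0,0,0,0,0,0,0],
    [0,0,0,0,0,0,0]
  ]
}}

```text
time: 4.68
position: [555.3, -180.4, 74.5]
tcp_rot: [-0.615, 3.081, -0.0]
wrist_force: [-0.7, -0.5, 3.3]
grip_width: 7.6
gripper_force: 59.1
```

Emit:
{"fn": "servo_tool", "kwargs": {
  "commands": [
    [0,0,0,-1.5,0,0,0],
    [0,0,0,-3.5,0,0,0],
    [0,0,0,-7,0,0,0],
    [0,0,0,-11,0,0,0],
    [0,0,0,-15,0,0,0],
    [0,0,0,-18,0,0,0],
    [0,0,0,-19,0,0,0],
    [0,0,0,-19,0,0,0]
  ]
}}

```text
time: 5.68
position: [555.2, -180.3, 264.2]
tcp_rot: [0.615, -3.081, -0.0]
wrist_force: [0.1, 0.3, -4.6]
grip_width: 6.9
gripper_force: 59.1
```

```bash
python3 - <<'E'
from h import *
q=np.array([595.5,211.5,.237]); g=place(q,[(60,0,0)])[0]
print(bot.read_state()["position"],g,tool_delta((g[0],g[1],230),q[2]+np.pi/2))
E
```

```text
[ 555.15511919 -180.32016482  264.15749287] [653.82280264 225.58725283   0.        ] (array([-24.69800992,  33.6889574 ,   3.41924455]), np.float64(0.15714700585385444))
```

Emit:
{"fn": "servo_tool", "kwargs": {
  "commands": [
    [0,-1.5,2,0,0,0,0.02],
    [0,-4.5,6,0,0,0,0.04],
    [0,-7.5,10,0,0,0,0.06],
    [0,-10.5,14.3,0,0,0,0.08],
    [0,-13.5,18.4,0,0,0,0.1],
    [0,-16.5,22.5,0,0,0,0.12],
    [0,-19.5,26.6,0,0,0,0.14],
    [0,-22.5,30.7,0,0,0,0.157],
    [0,-24.2,33,1.5,0,0,0.157],
    [0,-24.7,33.7,3.4,0,0,0.157],
    [0,-24.7,33.7,3.4,0,0,0.157],
    [0,-24.7,33.7,3.4,0,0,0.157]
  ]
}}

```text
time: 7.18
position: [653.8, 225.1, 230.0]
tcp_rot: [0.371, -3.119, 0.0]
wrist_force: [-1.3, -1.1, -3.0]
grip_width: 7.5
gripper_force: 59.0
```

```bash
python3 - <<'E'
from h import *
m=viewer.camera_model("wrist"); im=viewer.capture("wrist")[:,:,::-1].copy()
np.save("m2.npy",m["cam_to_world"]); print(bot.read_state()["position"])
J=[(125,30,36),(125,-30,36),(-5,-30,36),(-5,30,36),(130,60,10),(130,-60,10),(-40,21,92),(-40,-21,92)]
print(proj("wrist",place([595.5,211.5,.237],J),m).round(1).tolist())
cv2.imwrite("pics/raw2.png",im)
cv2.imwrite("pics/w2.png",cv2.resize(im[80:380,120:520],None,fx=2,fy=2,interpolation=cv2.INTER_CUBIC))
E
```

```text
[653.98317965 224.99284075 230.6802825 ]
[[345.0, 243.2], [290.4, 243.2], [287.5, 122.2], [347.5, 122.1], [368.2, 238.2], [267.4, 238.3], [343.0, 81.0], [291.4, 81.2]]
```

View pics/w2.png

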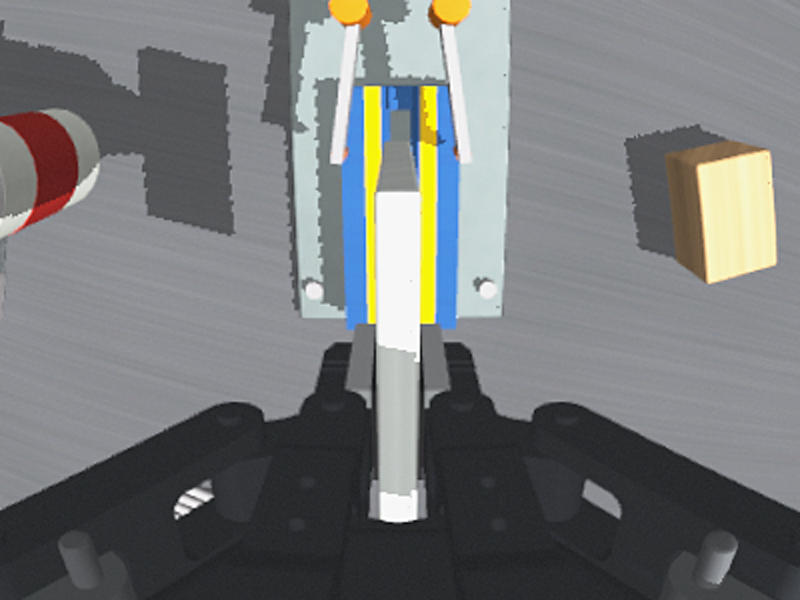

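The wrist view shows the block outer edges at about (345,328) and (457,328), with the far end at v=86. The held plate's top end is at (376,192) to (420,192). I'll measure the edges in code and fit them.

```bash
python3 - <<'E'
from h import *
im=cv2.imread("pics/raw2.png").astype(int); B,G,R=im[...,0],im[...,1],im[...,2]
blue=(B>R+60)&(B>G+30); yel=(R>150)&(G>130)&(B<110); g=im.min(2)
m=viewer.camera_model("wrist"); m["cam_to_world"]=np.load("m2.npy")
rows=list(range(170,238,6)); obs=[]
for v in rows:
    b=np.where(blue[v,270:370])[0]+270; y=np.where(yel[v,270:370])[0]+270
    obs.append((b.min()-.5,y.min()-.5,y.max()+.5,b.max()+.5))
print(rows[0],obs[0],rows[-1],obs[-1])
# model: lines y=-30,-18,18,30 at z=36 ; sample jig x so that v matches
xs=np.linspace(-5,125,131)
def f(q):
    out=[]
    for k,yy in enumerate((-30,-18,18,30)):
        p=proj("wrist",place(q,[(x,yy,36) for x in xs]),m)
        o=np.argsort(p[:,1]); out+=list(np.interp(rows,p[o,1],p[o,0])-[t[k] for t in obs])
    pe=proj("wrist",place(q,[(-5,0,36),(125,0,36)]),m)[:,1]-ends
    return np.r_[out,pe]
col=blue[:,285:292+60]; vb=np.where(blue[:,296:300].all(1))[0]; vt=np.where(blue[100:180,308:312].any(1))[0]+100
ends=np.array([vt.min()-.5,np.where(blue[200:260,296:300].any(1))[0].max()+200.5]); print("ends",ends)
r=least_squares(f,[595.5,211.5,.237],x_scale=[10,10,.1],loss="soft_l1"); print("jig",r.x.round(4)); print(f(r.x).reshape(-1)[::4].round(1),f(r.x)[-2:]); q=r.x
# plate top edge lines
s=bot.read_state(); zt=90+s["position"][2]-74.5
pr=list(range(178,246,6)); po=[]
for v in pr:
    w=[u for u in range(300,340) if g[v,u]>195 and np.ptp(im[v,u])<25]; po.append((min(w)-.5,max(w)+.5))
print(po[0],po[-1],zt)
def fp(a):
    P=np.array([a[0],a[1],a[2]]); out=[]
    for k,yy in enumerate((-4,4)):
        p=proj("wrist",place(P,[(x,yy,zt) for x in np.linspace(-52,52,105)]),m); o=np.argsort(p[:,1]); out+=list(np.interp(pr,p[o,1],p[o,0])-[t[k] for t in po])
    return np.r_[out,proj("wrist",place(P,[(-50,0,zt)]),m)[0,1]-(80+192.5/2)]
r2=least_squares(fp,[653.8,225,.237],x_scale=[10,10,.1],loss="soft_l1"); print("plate",r2.x.round(4),r2.fun[::4].round(1))
gl=place(q,[(60,0,0)])[0]; c,sn=np.cos(q[2]),np.sin(q[2]); d=gl[:2]-r2.x[:2]
print("err jig x,y:",c*d[0]+sn*d[1],-sn*d[0]+c*d[1],"yaw",q[2]-r2.x[2]); print("slot",gl,s["position"],cv2.Rodrigues(np.array(s["tcp_rot"]))[0].round(3).tolist())
E
```

```text
170 (np.float64(290.5), np.float64(302.5), np.float64(337.5), np.float64(349.5)) 236 (np.float64(292.5), np.float64(304.5), np.float64(336.5), np.float64(347.5))
ends [122.5 244.5]
jig [5.958610e+02 2.139343e+02 2.389000e-01]
[ 0.1  0.7  0.4 -0.2 -0.9 -0.4 -0.   0.7  0.4 -0.4  0.2 -0.4  0.3] [ 0.33483653 -0.40707014]
(307.5, 338.5) (307.5, 329.5) 246.18028250117288
plate [6.538372e+02 2.262715e+02 2.263000e-01] [-0.4 -0.4 -0.4 -7.6  0.9  0.4  0. ]
err jig x,y: 0.7509843965800121 1.731822558938138 yaw 0.012595736303656568
slot [654.15706843 228.13180768   0.        ] [653.98317965 224.99284075 230.6802825 ] [[-0.972, -0.234, 0.0], [-0.234, 0.972, -0.0], [-0.0, -0.0, -1.0]]
```

Emit:
{"fn": "servo_tool", "kwargs": {
  "commands": [
    [0,-0.05,0.2,3,0,0,0],
    [0,-0.05,0.2,6,0,0,0],
    [0,-0.05,0.2,9,0,0,0],
    [0,-0.05,0.2,11,0,0,0],
    [0,-0.05,0.2,11.7,0,0,0],
    [0,-0.05,0.2,11.7,0,0,0],
    [0,-0.05,0.2,11.7,0,0,0]
  ]
}}

```text
time: 8.1
position: [654.5, 227.6, 114.7]
tcp_rot: [-0.371, 3.118, 0.0]
wrist_force: [-0.1, 1.7, -3.4]
grip_width: 7.6
gripper_force: 59.0
```

```bash
python3 - <<'E'
from h import *
m=viewer.camera_model("wrist"); im=viewer.capture("wrist")[:,:,::-1].copy()
np.save("m3.npy",m["cam_to_world"]); print(bot.read_state()["position"],bot.read_state()["tcp_rot"])
cv2.imwrite("pics/raw3.png",im)
cv2.imwrite("pics/w3.png",cv2.resize(im[20:270,220:420],None,fx=3,fy=2.4,interpolation=cv2.INTER_CUBIC))
for o in ([595.5,211.5,.237],[595.86,213.93,.239]): print(proj("wrist",place(o,[(30,y,36) for y in (-30,-18,-10,10,18,30)]),m).round(1).tolist())
t=viewer.capture("top")[:,:,::-1]
E
```

```text
[654.45025138 227.68407187 114.60435291] [-3.71196891e-01  3.11766280e+00  2.59011679e-04]
[[267.6, 176.7], [285.7, 176.5], [298.0, 176.4], [328.9, 176.3], [341.2, 176.4], [359.5, 176.5]]
[[271.1, 178.1], [289.4, 177.9], [301.6, 177.8], [332.5, 177.7], [344.8, 177.7], [363.0, 177.8]]
```

View pics/w3.png

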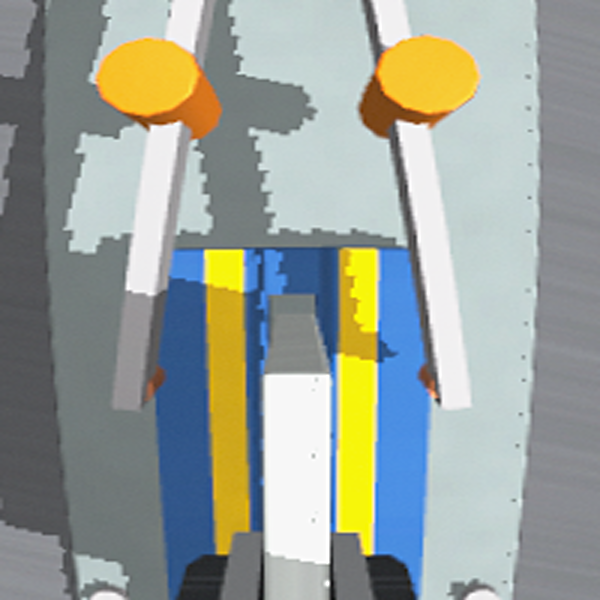

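The plate end's lower edge is at (293,295) in the crop. The slot and stripe midline there is at x≈292, so lateral alignment looks right. I'll check yaw and the along-slot position numerically.

```bash
python3 - <<'E'
from h import *
im=cv2.imread("pics/raw3.png").astype(int); B,G,R=im[...,0],im[...,1],im[...,2]
yel=(R>120)&(G>100)&(B<110)&(R>B+60); blue=(B>R+40)&(B>G+20); wh=(im.min(2)>225)
m=viewer.camera_model("wrist"); m["cam_to_world"]=np.load("m3.npy")
def lines(rows,edges,z,ys,ve,xe,x0,span):
    xs=np.linspace(*span,160)
    def f(q):
        o=[]
        for k,y in enumerate(ys):
            p=proj("wrist",place(q,[(x,y,z) for x in xs]),m); i=np.argsort(p[:,1]); o+=list(np.interp(rows,p[i,1],p[i,0])-edges[:,k])
        return np.r_[o,proj("wrist",place(q,[(xe,0,z)]),m)[0,1]-ve]
    r=least_squares(f,x0,x_scale=[10,10,.1],loss="soft_l1"); print(r.x.round(4),"maxres",abs(r.fun).max().round(2),"rms",np.sqrt((r.fun**2).mean()).round(2)); return r.x
rows=list(range(196,238,3)); E=[]
for v in rows:
    y=np.where(yel[v,270:370])[0]+270; l=y[y<318]; h=y[y>318]; E.append((l.min()-.5,l.max()+.5,h.min()-.5,h.max()+.5))
print(E[0],E[-1]); vb=np.where(blue[100:140,312:316].any(1))[0].min()+99.5; print("vb",vb)
q=lines(rows,np.array(E),36,(-18,-10,10,18),vb,-5,[595.9,214,.239],(-5,125))
p=[];pr=list(range(180,246,4))
for v in pr:
    w=[u for u in range(303,335) if wh[v,u]]; p.append((min(w)-.5,max(w)+.5))
print(p[0],p[-1]); s=bot.read_state(); zt=90+s["position"][2]-74.5
vp=np.where(wh[150:200,318])[0].min()+149.5; print("vp",vp)
a=lines(pr,np.array(p),zt,(-4,4),vp,-50,[654.4,227.7,.239],(-55,55))
g=place(q,[(60,0,0)])[0]; d=g[:2]-a[:2]; c,n=np.cos(q[2]),np.sin(q[2]); print("need jig dx,dy",c*d[0]+n*d[1],-n*d[0]+c*d[1],"dyaw",q[2]-a[2],"slot",g)
# direct: bottom edge of plate end in image vs model
print(proj("wrist",place(a,[(-50,0,zt-80)]),m),"seen (317.7,143)", s["position"])
E
```

```text
(np.float64(289.5), np.float64(301.5), np.float64(333.5), np.float64(343.5)) (np.float64(290.5), np.float64(302.5), np.float64(332.5), np.float64(343.5))
vb 122.5
[5.953068e+02 2.134190e+02 2.443000e-01] maxres 1.39 rms 0.48
(307.5, 329.5) (308.5, 329.5)
vp 175.5
[6.542415e+02 2.294928e+02 2.453000e-01] maxres 1.41 rms 0.78
need jig dx,dy -1.0725971570967034 -1.3398870638178104 dyaw -0.0009492320310720559 slot [653.52487066 227.93319362   0.        ]
[[318.46568191 150.00133099]] seen (317.7,143) [654.32783569 227.71521526 114.4721969 ]
```

```bash
python3 - <<'E'
from h import *
im=cv2.imread("pics/raw3.png"); 
k=cv2.resize(im[118:190,282:354],None,fx=8,fy=8,interpolation=cv2.INTER_NEAREST)
cv2.imwrite("pics/w3z.png",k)
E
```

```text
(no output)
```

View pics/w3z.png

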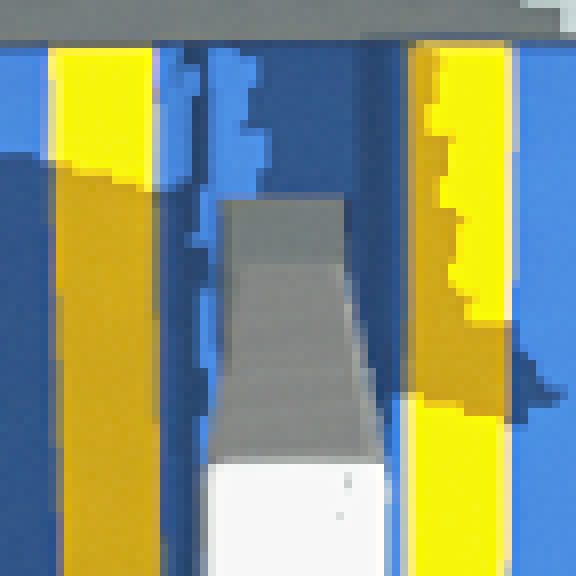

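The zoom shows the plate's lower end edge at v≈151, with its midline about 0.6 mm right of the slot midline. I'll correct by -0.5 mm in y and -0.9 mm in x, then lower in stages.

Emit:
{"fn": "servo_tool", "kwargs": {
  "commands": [
    [0,0.09,-0.05,0.5,0,0,0],
    [0,0.09,-0.05,1,0,0,0],
    [0,0.09,-0.05,1.5,0,0,0],
    [0,0.09,-0.05,1.9,0,0,0],
    [0,0.09,-0.05,2.2,0,0,0],
    [0,0.09,-0.05,2.2,0,0,0]
  ]
}}

```text
time: 8.95
position: [653.0, 227.0, 91.0]
tcp_rot: [0.372, -3.119, 0.0]
wrist_force: [0.4, 0.1, -4.7]
grip_width: 7.1
gripper_force: 59.0
```

No contact force, and the plate is about 10 mm into the slot. Continuing.

Emit:
{"fn": "servo_tool", "kwargs": {
  "commands": [
    [0,0,0,0.4,0,0,0],
    [0,0,0,0.8,0,0,0],
    [0,0,0,1.2,0,0,0],
    [0,0,0,1.4,0,0,0],
    [0,0,0,1.5,0,0,0],
    [0,0,0,1.5,0,0,0]
  ]
}}

```text
time: 9.7
position: [653.2, 227.0, 76.3]
tcp_rot: [-0.372, 3.12, -0.0]
wrist_force: [0.4, -0.7, -4.0]
grip_width: 7.2
gripper_force: 59.0
```

Emit:
{"fn": "servo_tool", "kwargs": {
  "commands": [
    [0,0,0,0.08,0,0,0],
    [0,0,0,0.16,0,0,0],
    [0,0,0,0.2,0,0,0],
    [0,0,0,0.2,0,0,0]
  ]
}}

```text
time: 10.2
position: [653.2, 227.0, 74.5]
tcp_rot: [-0.372, 3.119, 0.0]
wrist_force: [-1.0, -0.7, -1.5]
grip_width: 7.4
gripper_force: 59.5
```

Emit:
{"fn": "servo_tool", "kwargs": {
  "commands": [
    [0,0,0,0.05,0,0,0],
    [0,0,0,0.1,0,0,0],
    [0,0,0,0.1,0,0,0],
    [0,0,0,0.1,0,0,0]
  ]
}}

```text
time: 10.7
position: [653.2, 227.0, 74.5]
tcp_rot: [-0.372, 3.118, -0.0]
wrist_force: [-2.9, -1.8, 6.7]
grip_width: 7.3
gripper_force: 60.8
```

The plate is resting on the floor at the expected height. Releasing and rising.

Emit:
{"fn": "servo_tool", "kwargs": {
  "commands": [
    [0.2,0,0,0,0,0,0],
    [0.4,0,0,0,0,0,0],
    [0.4,0,0,0,0,0,0],
    [0.4,0,0,0,0,0,0],
    [0.4,0,0,-2,0,0,0],
    [0.4,0,0,-5,0,0,0],
    [0.4,0,0,-9,0,0,0],
    [0.4,0,0,-9,0,0,0],
    [0.4,0,0,-9,0,0,0]
  ]
}}

```text
time: 11.82
position: [652.9, 227.0, 162.7]
tcp_rot: [0.372, -3.119, 0.0]
wrist_force: [-0.4, -0.3, -0.9]
grip_width: 34.4
gripper_force: 0.0
```

```bash
python3 - <<'E'
from h import *
m=viewer.camera_model("wrist"); im=viewer.capture("wrist")[:,:,::-1].copy()
np.save("m4.npy",m["cam_to_world"]); s=bot.read_state(); print(s["position"],s["grip_width"])
cv2.imwrite("pics/raw4.png",im)
a=cv2.resize(im[20:270,220:420],None,fx=2.4,fy=2.4,interpolation=cv2.INTER_CUBIC)
t=viewer.capture("scene")[:,:,::-1][145:255,365:443]
out=np.zeros((600,800,3),np.uint8); out[:,:480]=a; t=cv2.resize(t,None,fx=4.1,fy=4.1,interpolation=cv2.INTER_CUBIC); out[:t.shape[0],480:480+t.shape[1]]=t[:,:320]
cv2.imwrite("pics/w4.png",out)
q=[595.4,213.4,.241]
P=[(10,4,90),(10,-4,90),(110,-4,90),(110,4,90),(-40,21,92),(-40,-21,92)]
print(proj("wrist",place(q,P),m).round(1).tolist())
g=place([595.4,213.0,.24],[(-40,0,0)])[0]; print(g,tool_delta((*g[:2],165),.24+np.pi/2))
E
```

```text
[652.67561166 226.9325554  162.17474493] 34.06296787972344
[[323.2, 150.0], [310.3, 150.1], [312.1, 291.2], [323.2, 291.2], [351.2, 69.4], [281.4, 69.8]]
[556.54648101 203.49189494   0.        ] (array([ 9.88853889, -0.01779826, -0.28413533]), np.float64(-0.0027805820769171152))
```

View pics/w4.png

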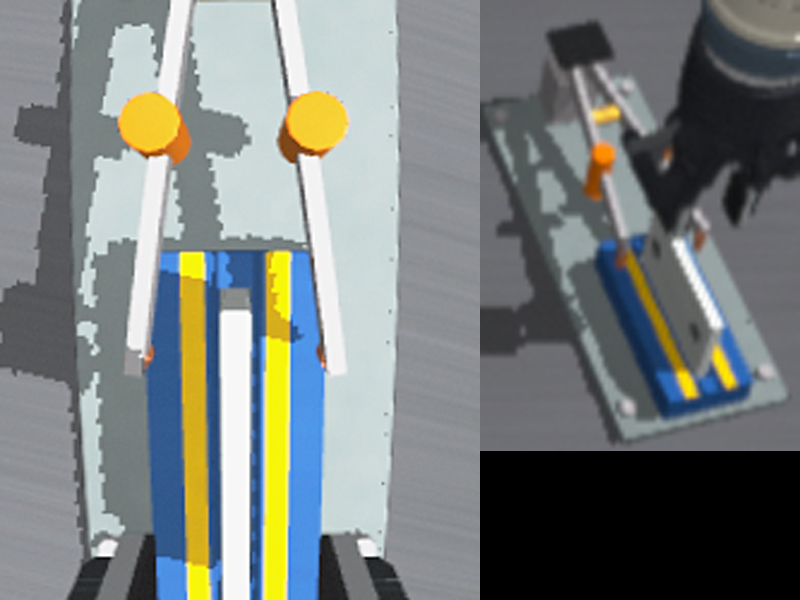

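The plate is seated, its top edge centred between the stripes, and both barrels are visible at crop (149,123) and (317,122). Moving above the grips with the jaws open.

Emit:
{"fn": "servo_tool", "kwargs": {
  "commands": [
    [1,2,0,0,0,0,0],
    [1,5,0,0,0,0,0],
    [1,8,0,0,0,0,0],
    [1,9.9,-0.02,0,0,0,-0.003],
    [1,9.9,-0.02,0,0,0,-0.003],
    [1,9.9,-0.02,0,0,0,-0.003],
    [1,9.9,-0.02,0,0,0,-0.003],
    [1,9.9,-0.02,0,0,0,-0.003]
  ]
}}

```text
time: 12.92
position: [557.4, 203.6, 162.9]
tcp_rot: [0.376, -3.119, 0.0]
wrist_force: [0.3, -1.4, -1.2]
grip_width: 85.4
gripper_force: 0.0
```

```bash
python3 - <<'E'
from h import *
m=viewer.camera_model("wrist"); im=viewer.capture("wrist")[:,:,::-1].copy(); s=bot.read_state(); print(s["position"],s["grip_width"])
o=((im[...,2]>200)&(im[...,1]>120)&(im[...,1]<215)&(im[...,0]<80)).astype(np.uint8)
n,l,st,c=cv2.connectedComponentsWithStats(o)
q=[594.9,212.8,.24]
for i in range(1,n):
    if st[i,4]>60: print(st[i],c[i].round(1))
print(proj("wrist",place(q,[(-40,21,92),(-40,-21,92)]),m).round(1).tolist())
g=place(q,[(-40,0,0)])[0]; print(g,tool_delta((*g[:2],75),.24+np.pi/2))
cv2.imwrite("pics/raw5.png",im)
E
```

```text
[557.29253274 203.59721577 162.96648974] 85.34600553182975
[338 215  23  21 378] [349.4 225.1]
[274 217  24  19 364] [285.2 225.9]
[330 242   8  31 125] [332.3 260.3]
[298 250  10  89 629] [302.8 292.2]
[[348.6, 224.0], [284.1, 224.0]]
[556.04648101 203.29189494   0.        ] (array([ 1.24781523e-01, -2.50007828e-04,  8.79669946e+00]), np.float64(0.00013162784521503212))
```

Emit:
{"fn": "servo_tool", "kwargs": {
  "commands": [
    [1,0.05,0,2,0,0,0],
    [1,0.05,0,4,0,0,0],
    [1,0.05,0,6,0,0,0],
    [1,0.05,0,7.8,0,0,0],
    [1,0.05,0,8.8,0,0,0],
    [1,0.05,0,8.8,0,0,0],
    [1,0.05,0,8.8,0,0,0]
  ]
}}

```text
time: 13.85
position: [556.9, 203.5, 76.0]
tcp_rot: [-0.376, 3.118, 0.0]
wrist_force: [0.2, 0.2, 0.5]
grip_width: 85.5
gripper_force: 0.0
```

Emit:
{"fn": "servo_tool", "kwargs": {
  "commands": [
    [0.8,0,0,0,0,0,0],
    [0.7,0,0,0,0,0,0],
    [0.65,0,0,0,0,0,0],
    [0.6,0,0,0,0,0,0],
    [0.56,0,0,0,0,0,0],
    [0.53,0,0,0,0,0,0],
    [0.53,0,0,0,0,0,0],
    [0.53,0,0,0,0,0,0],
    [0.53,0,0,0,0,0,0]
  ]
}}

```text
time: 14.98
position: [557.4, 203.6, 76.4]
tcp_rot: [-0.376, 3.116, 0.0]
wrist_force: [1.1, -0.3, 7.5]
grip_width: 45.7
gripper_force: 6.1
```

Emit:
{"fn": "servo_tool", "kwargs": {
  "commands": [
    [0.51,0,0,0,0,0,0],
    [0.49,0,0,0,0,0,0],
    [0.483,0,0,0,0,0,0],
    [0.483,0,0,0,0,0,0],
    [0.483,0,0,0,0,0,0],
    [0.483,0,0,0,0,0,0],
    [0.483,0,0,0,0,0,0],
    [0.483,0,0,0,0,0,0]
  ]
}}

```text
time: 15.98
position: [557.6, 203.6, 76.7]
tcp_rot: [-0.376, 3.116, 0.0]
wrist_force: [1.2, -0.8, 9.5]
grip_width: 41.1
gripper_force: 7.2
```

```bash
python3 - <<'E'
from h import *
ims={n:viewer.capture(n)[:,:,::-1].copy() for n in("wrist","scene","top")}
w=[bot.read_state() for _ in range(1)][0]; print(w["grip_width"],w["position"],w["gripper_force"])
out=np.zeros((600,800,3),np.uint8)
a=cv2.resize(ims["wrist"][170:370,240:400],None,fx=3,fy=3,interpolation=cv2.INTER_CUBIC); out[:,:480]=a
for n,(x,y),yy in(("scene",(365,145),0),("top",(192,138),300)):
    t=cv2.resize(ims[n][y+20:y+95,x:x+80],None,fx=4,fy=4,interpolation=cv2.INTER_CUBIC); out[yy:yy+300,480:800]=t
cv2.imwrite("pics/w6.png",out); cv2.imwrite("pics/raw6.png",ims["wrist"])
m=viewer.camera_model("wrist"); q=[594.9,212.8,.24]
for y in (14,-14): print(y,proj("wrist",place(q,[(25,y,48),(25,y,70),(25,y,36)]),m).round(1).tolist())
E
```

```text
41.527902932970534 [557.5918887  203.63351173  76.66001977] 7.196583598852158
14 [[339.0, 344.1], [341.1, 369.1], [338.0, 332.1]]
-14 [[293.8, 344.0], [291.3, 369.0], [295.0, 332.0]]
```

View pics/w6.png

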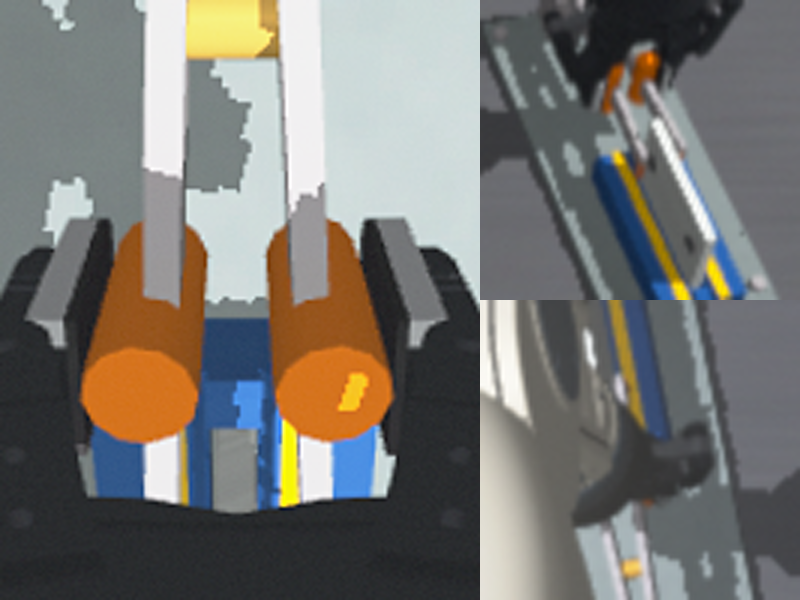

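Both arms are closed symmetrically about the plate (barrels at x=140 and 334, plate at 235, in the wrist crop). I'll average the noisy width reading; the geometry gives a target of 41.37 mm.

```bash
python3 - <<'E'
from h import *
w=[];f=[]
for i in range(24):
    viewer.capture("top"); s=bot.read_state(); w.append(s["grip_width"]); f.append(s["gripper_force"])
print(np.mean(w),np.std(w)/24**.5,np.mean(f),np.std(f)/5,s["time"],s["position"],s["wrist_force"])
o=cv2.imread("pics/raw6.png").astype(int)
E
```

```text
41.445496950570515 0.038666690373048006 7.196502713486552 4.3373769117459383e-05 17.325 [557.63262247 203.6347632   76.65962163] [ 0.17244504 -0.08874474  9.07749198]
```

The width reads 41.45 mm. I'll cross-check the barrel spacing in the wrist images, using the relaxed one as the reference (centres 42 mm apart relaxed, 25.4 wanted).

```bash
python3 - <<'E'
from h import *
m=viewer.camera_model("wrist"); K=m["mtx"]; R=m["cam_to_world"][:3,:3]
for n,rois,zc in (("raw4",[(270,60,296,84),(338,60,366,84)],None),("raw5",[(270,212,300,240),(334,212,364,240)],None),("raw6",[(262,280,308,322),(328,280,376,322)],None)):
    im=cv2.imread(f"pics/{n}.png"); out=[]
    for x0,y0,x1,y1 in rois:
        c=cv2.resize(im[y0:y1,x0:x1],None,fx=8,fy=8,interpolation=cv2.INTER_CUBIC).astype(int)
        M=((c[...,2]>185)&(c[...,0]<90)&(c[...,1]>85)).astype(np.uint8)
        k,l,st,_=cv2.connectedComponentsWithStats(M); i=1+st[1:,4].argmax()
        ct=max(cv2.findContours((l==i).astype(np.uint8),cv2.RETR_EXTERNAL,cv2.CHAIN_APPROX_NONE)[0],key=len)[:,0,:]
        ct=cv2.convexHull(ct)[:,0,:]
        p=(ct+.5)/8-.5+[x0,y0]-K[:2,2]; r=np.hypot(*p.T); th=r/K[0,0]
        d=np.c_[p[:,0]/r*np.sin(th),p[:,1]/r*np.sin(th),np.cos(th)]@R.T; xy=(d[:,:2]/-d[:,2:]).astype(np.float32)*100
        e=cv2.fitEllipse(xy); out.append((np.array(e[0]),e[1]))
    D=np.hypot(*(out[0][0]-out[1][0])); dia=np.mean([o[1] for o in out],1); print(n,"dist/dia*16=",D/dia.mean()*16,[np.round(o[1],2) for o in out],"D",D, "implied depth",1600/dia.mean())
s=bot.read_state(); print("cam z",m["cam_to_world"][2,3],s["position"][2])
E
```

```text
raw4 dist/dia*16= 39.702727965651285 [array([ 8.03, 10.09]), array([8.1 , 8.45])] D 21.502132674909806 implied depth 184.64553524022855
raw5 dist/dia*16= 37.86488455257029 [array([ 8.15, 11.05]), array([7.95, 9.18])] D 21.496081950626603 implied depth 176.14784238141846
raw6 dist/dia*16= 24.588977346343363 [array([14.85, 15.07]), array([14.59, 18.68])] D 24.275745991915063 implied depth 101.2903057831163
cam z 194.87632354200903 76.65962163241211
```

```bash
python3 - <<'E'
from h import *
m=viewer.camera_model("wrist"); K=m["mtx"]; R=m["cam_to_world"][:3,:3]
y=np.array([-np.sin(.24),np.cos(.24)])
for n,rois,tz in (("raw4",(262,55,374,90),162.3),("raw5",(262,208,372,240),163.),("raw6",(255,285,385,316),76.66)):
    im=cv2.imread(f"pics/{n}.png"); x0,y0,x1,y1=rois
    c=cv2.resize(im[y0:y1,x0:x1],None,fx=8,fy=8,interpolation=cv2.INTER_LINEAR).astype(int)
    M=(c[...,2]-c[...,0]>85)&(c[...,2]-c[...,1]>30)
    v,u=np.where(cv2.morphologyEx(M.astype(np.uint8),cv2.MORPH_OPEN,np.ones((17,17))))
    p=(np.c_[u,v]+.5)/8-.5+[x0,y0]-K[:2,2]; r=np.hypot(*p.T); th=r/K[0,0]
    d=np.c_[p[:,0]/r*np.sin(th),p[:,1]/r*np.sin(th),np.cos(th)]@R.T; s=(d[:,:2]/-d[:,2:])@y
    h=tz+118.2-92; print(n,"outer mm",(s.max()-s.min())*h,"mid",(s.max()+s.min())/2*h,"px",(u[s.argmin()]/8+x0).round(1),(u[s.argmax()]/8+x0).round(1))
E
```

```text
raw4 outer mm 57.34293042227739 mid -1.2798788583253302 px 269.1 364.5
raw5 outer mm 57.68663541988182 mid -1.1653212856193118 px 273.4 361.2
raw6 outer mm 41.57218095378761 mid -0.12224751459267647 px 267.0 370.8
```

The outer barrel width from the camera is 41.6 mm, against 57.5 (58 true) when relaxed. That agrees with the 41.45 mm reading and the roughly 7 N spring force. Handing in.

```bash
python3 -c "
from rig import bot
print(bot.sign_off())"
```

```text
the job is handed in; nothing more can be done
None
```

The plate is fully home in the jig slot and released, and I handed the job in with the tongs held steady at a tip gap of about 28 mm (worked out from the 41.45 mm grip width, not measured at the tips).

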